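# Line up the green glass shade samples on the comparison strip

## Robot

A 6-joint arm with a two-finger parallel gripper is mounted at the origin on the work surface. World frame = base frame: x ahead of the robot, y to its left, z up, the work surface at z = 0. Lengths are in m, angles in degrees, forces in N, time in s.
With the tool pointing down it reaches from about 0.375 to 0.9 m from the base axis. Payload 3.1 kg.
Tool frame: the origin (TCP) lies at the very end of the fingers, on their centre line; the grasp point (between the pads) lies 19 mm behind it; z points along the fingers, y is the line along which they close (so a half turn about z gives the same grasp; the last joint's range is limited). The gripper opens to 87 mm and grips with 3 to 60 N. Pads are 19 mm wide; open, the fingers measure 117 mm over their backs; the gripper's body (75 mm by 190 mm) begins 51 mm behind the grasp point.
Start: joints at [-79.154, 30.224, 82.088, -0, 67.689, -10.227], TCP at [0.225, -0.583, 0.223] pointing down, gripper open.
Joint ranges: [-176.69, 176.69], [-43.24, 126.21], [12.49, 139.97], [-82, 262], [0, 151.66], [-163.58, 163.58]. Speed limits (degrees/s): [159.86, 159.86, 180, 180, 180, 180].

## Interface

Orientations are given as a 3x3 rotation matrix whose columns are the frame's x, y, z axes.
In Python, from rig import bot gives the robot as it stands.
- The arm moves only by the tool move_arm, never from a script. Its argument "increments" is a list of rows, each an object with "xyz": the shift along the tool's x, y, z in mm, a list of three; "roll": the turn about the tool's z in rad; "grip": the opening in per cent of the stroke, from 0 (shut) to 100 (fully open). A call has 1 to 5 rows; each row shifts and turns the commanded pose from where the row before left it, along the tool's axes as they then stand; what a row does not reach is not made up. A row lasts 1/12 s, in which the tool goes at most 41.7 mm and 7.16 degrees, less where a joint would pass 70% of its speed; a pose out of reach is approached as far as the arm can. A call is refused whole if a number of a shift passes 41.7 or a number of a turn 0.125, either way. A call with a gripper value outside its range is refused whole. The fingers move at their own pace and stop on an object; the grip force is fixed at half the most. Time passes only in rows, so rows that do not move let the fingers close. It gives the time, the measured TCP pose, the force, the opening and the grip force at its end, in the units of the state.
- bot.read_state(): the state, without advancing time (a new reading comes with each control period).
- bot.capture(name): name is "scene" or "top" or "wrist"; returns (picture, depth): 480x640x3 uint8, red, green, blue; 480x640 float32, m along the optical axis (not along the pixel's ray), 0 where there is no reading.
- bot.camera_model(name): a dict with "intrinsics" (3x3 intrinsics, pixels), "rvec" (rotation vector, rad) and "tvec" (3), from world to camera coordinates, as OpenCV has them; the wrist camera has in their place "tool_from_camera" (4x4, takes a point from camera to tool coordinates, whose origin is the TCP and whose axes are the flange's). Camera axes: x right, y down, z forward; pixel columns grow to the right and rows downward; lengths in m; the calibration is good to about 2 mm. A picture is of the moment at which its call begins: read the wrist's pose just before it. camera_model takes no time and is no camera call.
- bot.hand_in(): hands the job in; it is judged then, once.
Trained networks look in the newest picture that a camera, given by its name, has taken for a name from the list of things; names that differ only in an ending like _2 or _b are one class to them, and where a whole thing is asked for, a point or a joint stands for the part that bears it (a point fixed in the world has none). Each returns a list of dicts, best first, with "conf" (0 to 1); they miss things now and then, are a little off and sometimes report something else, mostly with a low value. They report only what shows in the picture. A call takes as long as a camera call. They do not tell look-alikes from the thing itself.
- bot.spot_in(label, camera): "at" ([x, y, z] in m, in the coordinates of the camera as it stood for that picture, good to about 4 mm: the middle of the surface that is visible of it).
- bot.trace(label, camera): "mask" (480x640 bool, what is visible of it).
The state is a dict: "time_s": time; "joint_positions": joint angles; "qvel": joint speeds; "tau": joint torques, N m; "position": TCP position; "tcp_rot": TCP orientation; "force": force on the tool from outside, world axes, zero at the start; "moment": the same for the moment, N m; "opening": opening from 0.0 (shut) to 1.0 (fully open); "grasp_force": force on a finger pad.
Only numpy, scipy, OpenCV 4.12 (cv2) and the standard library are available. Lean on these libraries where they do the work, as an engineer would, in place of code of your own. Each camera call takes 0.05 s, during which the arm holds its last target. There are 200 camera calls.

## Task

Stand the four green glass samples upright on the four white marks of the black comparison strip, one centred on each mark, in order of shade: the palest at the end with the yellow bar, then steadily darker to the darkest at the far end. Leave the amber sample standing where it is, tip no sample over, and let go of everything.

Things in the scene. Friction and masses are not known exactly. Their poses are not given: they have to be found in the camera images.
- glass_1_mid (a point): Solid cast-glass cylinder standing upright, 40 mm in diameter, 46 mm tall, 0.14 kg, loose; shade palest: very light yellow-green. The point is its centre, 23 mm above its foot; z is its upright axis.
- glass_2_mid (a point): Solid cast-glass cylinder standing upright, 40 mm in diameter, 46 mm tall, 0.14 kg, loose; shade second: bright leaf green. The point is its centre, 23 mm above its foot; z is its upright axis.
- glass_3_mid (a point): Solid cast-glass cylinder standing upright, 40 mm in diameter, 46 mm tall, 0.14 kg, loose; shade third: mid bottle green. The point is its centre, 23 mm above its foot; z is its upright axis.
- glass_4_mid (a point): Solid cast-glass cylinder standing upright, 40 mm in diameter, 46 mm tall, 0.14 kg, loose; shade darkest: almost black green. The point is its centre, 23 mm above its foot; z is its upright axis.
- glass_amber_mid (a point): Solid cast-glass cylinder of the same size (40 mm in diameter, 46 mm tall), amber brown, loose: not part of the green set. The point is its centre, 23 mm above its foot.
- mark_p: One of four alike flat white round marks, 60 mm in diameter and 2 mm thick, fixed in a row (about 73 to 97 mm apart, the letters say nothing of the order) on a black strip 90 mm wide, 410 mm long and 12 mm thick that lies on the table roughly across the robot's view. Origin: centre of its underside, on top of the strip; its top face, on which a sample stands, is 2 mm above.
- mark_q: One of four alike flat white round marks, 60 mm in diameter and 2 mm thick, fixed in a row (about 73 to 97 mm apart, the letters say nothing of the order) on a black strip 90 mm wide, 410 mm long and 12 mm thick that lies on the table roughly across the robot's view. Origin: centre of its underside, on top of the strip; its top face, on which a sample stands, is 2 mm above.
- mark_r: One of four alike flat white round marks, 60 mm in diameter and 2 mm thick, fixed in a row (about 73 to 97 mm apart, the letters say nothing of the order) on a black strip 90 mm wide, 410 mm long and 12 mm thick that lies on the table roughly across the robot's view. Origin: centre of its underside, on top of the strip; its top face, on which a sample stands, is 2 mm above.
- mark_s: One of four alike flat white round marks, 60 mm in diameter and 2 mm thick, fixed in a row (about 73 to 97 mm apart, the letters say nothing of the order) on a black strip 90 mm wide, 410 mm long and 12 mm thick that lies on the table roughly across the robot's view. Origin: centre of its underside, on top of the strip; its top face, on which a sample stands, is 2 mm above.
- pale_tab: Yellow flat bar, 70 by 26 mm and 8 mm high, fixed across one end of the black strip, in line with the marks and about 55 mm from the centre of the nearest one: it tells the pale end of the row (a like grey bar lies at the other end, about 310 mm from the mark nearest the yellow one). Origin: centre of its underside, on the strip.
There are look-alikes about, which are no part of the job. What is shaped like the part that bears glass_1_mid but pink, purple or red is not meant.

How it is judged (in metres and radians):
At the end, for the whole second after the job is handed in: Each green sample stands upright (within 0.1 rad) and at rest on a mark, centred within 12 mm, its foot within 4 mm of the mark's top; palest nearest the yellow bar, then second, third and darkest along the row. The amber sample is within 20 mm of where it began (((horizontal distance between glass_1_mid and mark_p below 0.012 m and z of glass_1_mid in the frame of mark_p between 0.021 and 0.029 m) or (horizontal distance between glass_1_mid and mark_q below 0.012 m and z of glass_1_mid in the frame of mark_q between 0.021 and 0.029 m) or (horizontal distance between glass_1_mid and mark_r below 0.012 m and z of glass_1_mid in the frame of mark_r between 0.021 and 0.029 m) or (horizontal distance between glass_1_mid and mark_s below 0.012 m and z of glass_1_mid in the frame of mark_s between 0.021 and 0.029 m)) and horizontal distance between glass_1_mid and pale_tab between 0.0185 and 0.0905 m and angle between each of glass_1_mid, glass_2_mid, glass_3_mid, glass_4_mid's own z axis and vertical below 0.1 rad and linear speed of each of glass_1, glass_2, glass_3, glass_4 below 0.02 m/s and ((horizontal distance between glass_2_mid and mark_p below 0.012 m and z of glass_2_mid in the frame of mark_p between 0.021 and 0.029 m) or (horizontal distance between glass_2_mid and mark_q below 0.012 m and z of glass_2_mid in the frame of mark_q between 0.021 and 0.029 m) or (horizontal distance between glass_2_mid and mark_r below 0.012 m and z of glass_2_mid in the frame of mark_r between 0.021 and 0.029 m) or (horizontal distance between glass_2_mid and mark_s below 0.012 m and z of glass_2_mid in the frame of mark_s between 0.021 and 0.029 m)) and horizontal distance between glass_2_mid and pale_tab between 0.1035 and 0.1755 m and ((horizontal distance between glass_3_mid and mark_p below 0.012 m and z of glass_3_mid in the frame of mark_p between 0.021 and 0.029 m) or (horizontal distance between glass_3_mid and mark_q below 0.012 m and z of glass_3_mid in the frame of mark_q between 0.021 and 0.029 m) or (horizontal distance between glass_3_mid and mark_r below 0.012 m and z of glass_3_mid in the frame of mark_r between 0.021 and 0.029 m) or (horizontal distance between glass_3_mid and mark_s below 0.012 m and z of glass_3_mid in the frame of mark_s between 0.021 and 0.029 m)) and horizontal distance between glass_3_mid and pale_tab between 0.1885 and 0.2605 m and ((horizontal distance between glass_4_mid and mark_p below 0.012 m and z of glass_4_mid in the frame of mark_p between 0.021 and 0.029 m) or (horizontal distance between glass_4_mid and mark_q below 0.012 m and z of glass_4_mid in the frame of mark_q between 0.021 and 0.029 m) or (horizontal distance between glass_4_mid and mark_r below 0.012 m and z of glass_4_mid in the frame of mark_r between 0.021 and 0.029 m) or (horizontal distance between glass_4_mid and mark_s below 0.012 m and z of glass_4_mid in the frame of mark_s between 0.021 and 0.029 m)) and horizontal distance between glass_4_mid and pale_tab between 0.2735 and 0.3455 m and distance of glass_amber_mid from where it was at the start of the episode below 0.02 m); the robot touches nothing.
It fails at once if a glass sample is tipped over (more than 60 degrees) (angle between any of glass_1_mid, glass_2_mid, glass_3_mid, glass_4_mid, glass_amber_mid's own z axis and vertical above 1.05 rad).
It fails at once if the amber sample is moved by more than 20 mm (distance of glass_amber_mid from where it was at the start of the episode above 0.02 m).
It also fails if it takes over 96 s, if anything falls off the work surface, if the arm or the gripper's body presses on something with over 40 N, if the wrist force passes 120 N, or if a joint passes its speed limit or range.

## Working session

There is one attempt and no reset: what is moved stays moved. The work goes in short steps, Python scripts to look and compute and a tool call to move; the robot and the scene stay as the last step left them, time stands still between calls to the robot, and variables do not carry over. Pictures are saved under pics/ and viewed, at most 14 in all, crops included, and the job is handed in when it is done.

Besides the shell and the picture viewer there is one more tool, called after "Emit:" as name([rows], argument=value, ...), one row to a line, values as JSON. move_arm: Moves the arm, as the interface text tells. Its arguments: {"type":"object","properties":{"increments":{"type":"array"}},"required":["increments"]}

```bash
mkdir -p pics; cat > h.py <<'E'
import numpy as np, cv2
from rig import bot
def T(cam):
    m=bot.camera_model(cam); K=np.array(m["intrinsics"])
    if cam=="wrist":
        s=bot.read_state(); A=np.eye(4); A[:3,:3]=s["tcp_rot"]; A[:3,3]=s["position"]
        return K, A@np.array(m["tool_from_camera"])
    R=cv2.Rodrigues(np.array(m["rvec"],float))[0]; t=np.array(m["tvec"],float).ravel()
    A=np.eye(4); A[:3,:3]=R.T; A[:3,3]=-R.T@t
    return K,A
def cloud(cam,depth):
    K,A=T(cam); v,u=np.mgrid[:480,:640]
    P=np.stack([(u-K[0,2])/K[0,0]*depth,(v-K[1,2])/K[1,1]*depth,depth],-1)
    return P@A[:3,:3].T+A[:3,3]
def save(n,p): cv2.imwrite(f"pics/{n}.png",p[:,:,::-1])
E
python3 - <<'E'
from h import *
s=bot.read_state(); print(s["time_s"],s["position"],np.round(s["tcp_rot"],3))
for c in ["top","scene"]:
    p,d=bot.capture(c); save(c+"0",p); P=cloud(c,d); np.savez(c+"0.npz",p=p,d=d,P=P)
    K,A=T(c); print(c,A[:3,3])
    for l in ["glass_1_mid","glass_amber_mid","mark_p","pale_tab"]:
        for r in bot.trace(l,c):
            m=r["mask"]; ok=m&(d>0); v,u=np.nonzero(m)
            w=P[ok]
            print(l,round(r["conf"],2),m.sum(),"px",u.mean().round(),v.mean().round(),"med",np.round(np.median(w,0),3) if len(w) else None,"rgb",p[m].mean(0).round())
E
```

```text
0.0 [ 0.22460499 -0.58247562  0.22157953] [[ 0.933  0.36  -0.   ]
 [ 0.36  -0.933  0.002]
 [ 0.    -0.002 -1.   ]]
top [ 0.44651227 -0.01425771  0.87743527]
glass_1_mid 0.9 633 px 451.0 322.0 med [ 0.366 -0.184  0.045] rgb [ 91.  63. 102.]
glass_1_mid 0.9 551 px 375.0 231.0 med [ 0.509 -0.07   0.045] rgb [142.  62.  58.]
glass_1_mid 0.81 544 px 355.0 319.0 med [ 0.371 -0.036  0.045] rgb [143.  61.  56.]
glass_1_mid 0.77 552 px 394.0 345.0 med [ 0.331 -0.096  0.045] rgb [146.  96. 110.]
glass_1_mid 0.62 515 px 406.0 283.0 med [ 0.427 -0.116  0.045] rgb [150. 151. 112.]
glass_amber_mid 0.97 539 px 258.0 265.0 med [0.457 0.117 0.045] rgb [144.  98.  56.]
mark_p 0.95 1057 px 426.0 151.0 med [ 0.642 -0.157  0.013] rgb [150. 150. 137.]
mark_p 0.75 1007 px 323.0 164.0 med [0.623 0.013 0.013] rgb [154. 155. 142.]
mark_p 0.67 931 px 371.0 158.0 med [ 0.632 -0.066  0.013] rgb [156. 156. 142.]
mark_p 0.57 1026 px 270.0 168.0 med [0.618 0.101 0.013] rgb [153. 155. 141.]
pale_tab 0.66 687 px 238.0 171.0 med [0.612 0.154 0.019] rgb [139. 109.  41.]
pale_tab 0.63 540 px 406.0 283.0 med [ 0.426 -0.1
[... 255 characters left out ...]
 757 px 269.0 187.0 med [ 0.344 -0.092  0.035] rgb [99. 57. 69.]
glass_1_mid 0.61 712 px 211.0 191.0 med [ 0.379 -0.181  0.037] rgb [46. 22. 61.]
glass_1_mid 0.55 757 px 297.0 205.0 med [ 0.385 -0.032  0.037] rgb [83. 17. 16.]
glass_amber_mid 0.7 955 px 384.0 255.0 med [0.472 0.121 0.04 ] rgb [83. 47. 17.]
mark_p 0.98 1336 px 222.0 330.0 med [ 0.637 -0.065  0.016] rgb [147. 149. 140.]
mark_p 0.88 1493 px 351.0 346.0 med [0.622 0.102 0.016] rgb [147. 149. 140.]
mark_p 0.74 1486 px 282.0 336.0 med [0.627 0.014 0.016] rgb [143. 144. 136.]
mark_p 0.57 1273 px 154.0 324.0 med [ 0.647 -0.156  0.016] rgb [145. 147. 138.]
pale_tab 0.75 1071 px 395.0 350.0 med [0.62  0.156 0.022] rgb [126.  97.  35.]
```

View pics/top0.png

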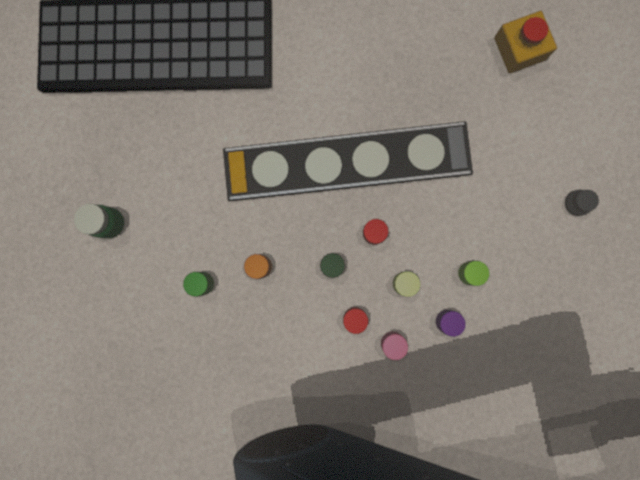

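```bash
python3 - <<'E'
from h import *
for c in ["top"]:
    Z=np.load(c+"0.npz"); d,P=Z["d"],Z["P"]; p=Z["p"]
    for k in "234":
        for r in bot.trace(f"glass_{k}_mid","top"):
            m=r["mask"]; ok=m&(d>0); v,u=np.nonzero(m); print(k,round(r["conf"],2),u.mean().round(),v.mean().round(),np.round(np.median(P[ok],0),3),p[m].mean(0).round())
    m=((P[...,2]>.038)&(P[...,2]<.055)&(d>0)).astype(np.uint8)
    n,L,st,ce=cv2.connectedComponentsWithStats(m)
    for i in range(1,n):
        if st[i,4]>80: 
            w=P[L==i]; print(st[i],ce[i].round(),np.round((w.min(0)+w.max(0))/2,4),np.round(np.ptp(w,axis=0),3),p[L==i].mean(0).round())
E
```

```text
2 0.83 474.0 273.0 [ 0.441 -0.223  0.045] [102. 130.  65.]
2 0.16 238.0 172.0 [0.611 0.154 0.019] [139. 108.  40.]
3 0.98 198.0 283.0 [0.429 0.212 0.045] [ 70. 105.  61.]
3 0.48 258.0 266.0 [0.455 0.117 0.045] [144.  97.  55.]
4 0.69 333.0 265.0 [ 0.456 -0.002  0.045] [67. 78. 62.]
4 0.38 406.0 283.0 [ 0.427 -0.117  0.045] [149. 150. 112.]
[ 501   10   57   55 1425] [526.  40.] [ 0.8194 -0.3211  0.0457] [0.087 0.086 0.015] [125.  98.  44.]
[ 90 204  27  33 274] [107. 222.] [0.5318 0.3679 0.0466] [0.052 0.04  0.017] [50. 64. 49.]
[364 218  25  25 494] [376. 230.] [ 0.5104 -0.0708  0.0441] [0.038 0.038 0.011] [147.  61.  57.]
[320 252  26  26 491] [332. 264.] [ 0.4566 -0.0015  0.0457] [0.039 0.039 0.008] [66. 78. 61.]
[244 254  26  25 490] [257. 266.] [0.4554 0.1192 0.0444] [0.038 0.039 0.012] [151. 101.  56.]
[463 260  27  26 522] [476. 272.] [ 0.4419 -0.2264  0.0439] [0.039 0.039 0.011] [108. 141.  66.]
[183 271  26  25 505] [196. 283.] [0.4294 0.2162 0.0442] [0.038 0.04  0.012] [ 72. 114.  62.]
[395 271  26  25 506] [407. 283.] [ 0.4265 -0.1188  0.0443] [0.038 0.039 0.011] [154. 155. 115.]
[344 308  25  26 512] [356. 320.] [ 0.3688 -0.0373  0.0442] [0.039 0.038 0.011] [146.  59.  55.]
[440 310  26  26 531] [453. 323.] [ 0.3645 -0.1871  0.0439] [0.039 0.039 0.011] [ 95.  64. 108.]
[383 333  25  27 518] [395. 346.] [ 0.3289 -0.0976  0.0441] [0.039 0.038 0.012] [152. 100. 114.]
```

The strip shows at (225–470, 125–200) with the yellow bar at its left end, (238,171). Green samples: pale (407,283), bright (475,273), mid (197,283), dark (332,264). Amber is at (257,266), and the red, pink and purple ones are decoys. I'll keep one tool yaw throughout, closing across the strip.

Emit:
move_arm([
  {"xyz": [0,0,0],"roll": -0.1175,"grip": 100},
  {"xyz": [0,0,0],"roll": -0.1175,"grip": 100},
  {"xyz": [0,0,0],"roll": -0.1175,"grip": 100},
  {"xyz": [0,0,0],"roll": -0.1175,"grip": 100},
  {"xyz": [0,0,0],"roll": -0.1175,"grip": 100},
])

```text
time_s: 1.07
position: [0.2247, -0.5832, 0.2226]
tcp_rot: [[0.573, 0.82, 0.0], [0.82, -0.573, -0.0], [-0.0, 0.0, -1.0]]
force: [-0.6, -0.3, 0.6]
opening: 1.007
grasp_force: 0.0
```

Emit:
move_arm([
  {"xyz": [0,0,0],"roll": -0.1175,"grip": 100},
  {"xyz": [0,0,0],"roll": -0.1175,"grip": 100},
  {"xyz": [0,0,0],"roll": -0.1175,"grip": 100},
  {"xyz": [0,0,0],"roll": -0.1175,"grip": 100},
  {"xyz": [0,0,0],"roll": -0.1175,"grip": 100},
])

```text
time_s: 1.48
position: [0.2247, -0.5832, 0.2226]
tcp_rot: [[0.022, 1.0, 0.0], [1.0, -0.022, -0.0], [-0.0, 0.0, -1.0]]
force: [0.5, 0.4, 0.2]
opening: 1.0
grasp_force: 0.0
```

Emit:
move_arm([
  {"xyz": [0,0,0],"roll": -0.1175,"grip": 100},
  {"xyz": [27.9,20.8,0],"roll": 0,"grip": 100},
  {"xyz": [27.9,20.8,0],"roll": 0,"grip": 100},
  {"xyz": [27.9,20.8,0],"roll": 0,"grip": 100},
  {"xyz": [27.9,20.8,0],"roll": 0,"grip": 100},
])

```text
time_s: 1.9
position: [0.2981, -0.4634, 0.2226]
tcp_rot: [[-0.088, 0.996, 0.0], [0.996, 0.088, -0.0], [-0.0, 0.0, -1.0]]
force: [0.4, -0.6, 0.2]
opening: 0.997
grasp_force: 0.0
```

Emit:
move_arm([
  {"xyz": [27.9,20.8,0],"roll": 0,"grip": 100},
  {"xyz": [27.9,20.8,0],"roll": 0,"grip": 100},
  {"xyz": [27.9,20.8,0],"roll": 0,"grip": 100},
  {"xyz": [27.9,20.8,0],"roll": 0,"grip": 100},
  {"xyz": [27.9,20.8,0],"roll": 0,"grip": 100},
])

```text
time_s: 2.32
position: [0.3895, -0.315, 0.2228]
tcp_rot: [[-0.089, 0.996, 0.001], [0.996, 0.089, -0.0], [-0.001, 0.0, -1.0]]
force: [1.6, 0.2, 0.4]
opening: 0.999
grasp_force: 0.0
```

Emit:
move_arm([
  {"xyz": [27.9,20.8,0],"roll": 0,"grip": 100},
  {"xyz": [27.9,20.8,0],"roll": 0,"grip": 100},
  {"xyz": [27.9,20.8,0],"roll": 0,"grip": 100},
  {"xyz": [0,0,0],"roll": 0,"grip": 100},
  {"xyz": [0,0,0],"roll": 0,"grip": 100},
])

```text
time_s: 2.73
position: [0.4441, -0.2259, 0.2228]
tcp_rot: [[-0.094, 0.996, 0.0], [0.996, 0.094, -0.001], [-0.001, 0.0, -1.0]]
force: [-0.5, -0.2, 0.5]
opening: 0.999
grasp_force: 0.0
```

```bash
cat >> h.py <<'E'
def look(n):
    "blobs of glass tops and white marks in the wrist view: world centre (min-enclosing circle), size, colour"
    K,A=T("wrist"); p,d=bot.capture("wrist"); save(n,p); P=cloud("wrist",d); s=bot.read_state()
    hsv=cv2.cvtColor(p,cv2.COLOR_RGB2HSV)
    top=(d>0)&(P[...,2]>.036)&(P[...,2]<.08)
    white=(d>0)&(P[...,2]<.03)&(P[...,2]>.006)&(hsv[...,1]<45)&(hsv[...,2]>110)
    R=np.array(s["tcp_rot"]); t=np.array(s["position"])
    for nm,m in (("top",top),("white",white)):
        k,L,st,ce=cv2.connectedComponentsWithStats(cv2.morphologyEx(m.astype(np.uint8),cv2.MORPH_OPEN,np.ones((3,3))))
        for i in range(1,k):
            if st[i,4]<300: continue
            w=P[L==i]; (cx,cy),r=cv2.minEnclosingCircle(w[:,:2].astype(np.float32)); e=(np.percentile(w,1,0)+np.percentile(w,99,0))/2
            c=np.array([e[0],e[1],np.median(w[:,2])])
            print(nm,"px",ce[i].round(),"bbox",st[i,:4],"mid",np.round(c,4),"circ",round(cx,4),round(cy,4),"r",round(r,4),"rgb",p[L==i].mean(0).round(),"tool mm",np.round(1e3*R.T@(c-t),1))
E
python3 - <<'E'
from h import *
look("w1")
m=bot.camera_model("wrist"); print(np.round(m["tool_from_camera"],3), np.round(m["intrinsics"]))
E
```

```text
top px [260.  11.] bbox [236   0  47  27] mid [ 0.3701 -0.0481  0.0463] circ 0.3695 -0.0396 r 0.0196 rgb [84.  7.  6.] tool mm [185.3 -56.9 176.2]
top px [412.  59.] bbox [390  34  45  50] mid [ 0.5093 -0.0728  0.0465] circ 0.5098 -0.0721 r 0.0202 rgb [148.  18.  11.] tool mm [147.9  79.5 176.1]
top px [213.  71.] bbox [190  47  46  49] mid [ 0.3297 -0.0993  0.0466] circ 0.3291 -0.0988 r 0.0201 rgb [105.  55.  66.] tool mm [ 138.  -101.8  176. ]
top px [316. 106.] bbox [295  83  42  46] mid [ 0.4262 -0.1203  0.0467] circ 0.4262 -0.1199 r 0.02 rgb [158. 163. 109.] tool mm [108.3  -7.7 176. ]
top px [247. 173.] bbox [227 153  42  41] mid [ 0.3644 -0.1883  0.0468] circ 0.3639 -0.1886 r 0.0201 rgb [45. 18. 56.] tool mm [ 46.1 -75.4 175.9]
top px [322. 218.] bbox [303 199  38  39] mid [ 0.4418 -0.2272  0.0469] circ 0.442 -0.2279 r 0.0201 rgb [64. 96. 12.] tool mm [  0.4  -1.9 175.9]
top px [402. 370.] bbox [388 359  29  21] mid [ 0.5552 -0.4039  0.0391] circ 0.555 -0.4066 r 0.0177 rgb [55. 56. 53.] tool mm [-186.    94.8  183.8]
white px [483. 106.] bbox [468   0  31 220] mid [ 0.597  -0.
[... 329 characters left out ...]
-0.0553 r 0.0333 rgb [141. 139. 134.] tool mm [150.  245.4 209.3]
white px [527.  72.] bbox [497  40  61  66] mid [ 0.632  -0.0673  0.0145] circ 0.632 -0.0669 r 0.0307 rgb [157. 158. 143.] tool mm [142.2 202.1 208.1]
white px [514. 167.] bbox [487 139  56  57] mid [ 0.6425 -0.1589  0.0147] circ 0.6426 -0.1584 r 0.0306 rgb [157. 158. 143.] tool mm [ 50.1 204.2 208. ]
white px [550. 179.] bbox [542 140  17  80] mid [ 0.685  -0.1693  0.0135] circ 0.6844 -0.1694 r 0.0425 rgb [140. 138. 133.] tool mm [ 35.8 245.6 209.2]
[[ 0.001 -0.96  -0.28   0.077]
 [ 1.     0.001 -0.    -0.001]
 [ 0.001 -0.28   0.96  -0.163]
 [ 0.     0.     0.     1.   ]] [[339.   0. 323.]
 [  0. 339. 240.]
 [  0.   0.   1.]]
```

View pics/w1.png

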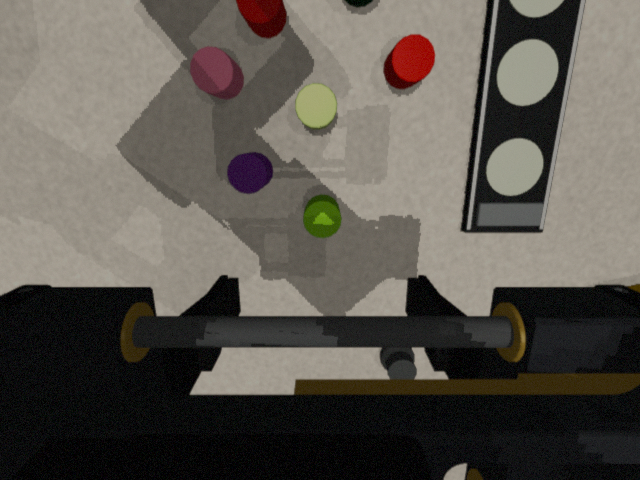

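The wrist view agrees with the top camera: bright green is at (322,218), pale at (316,106), and marks at (514,167) and (527,72). I'll descend on the bright one.

Emit:
move_arm([
  {"xyz": [0.4,-1.9,36],"roll": 0,"grip": 100},
  {"xyz": [0,0,36],"roll": 0,"grip": 100},
  {"xyz": [0,0,36],"roll": 0,"grip": 100},
  {"xyz": [0,0,36],"roll": 0,"grip": 100},
  {"xyz": [0,0,34],"roll": 0,"grip": 100},
])

```text
time_s: 3.2
position: [0.441, -0.2291, 0.0431]
tcp_rot: [[-0.087, 0.996, 0.001], [0.996, 0.087, -0.001], [-0.001, 0.001, -1.0]]
force: [-0.2, -0.1, -0.0]
opening: 0.999
grasp_force: 0.0
```

Emit:
move_arm([
  {"xyz": [0,0,22],"roll": 0,"grip": 100},
  {"xyz": [0,0,10],"roll": 0,"grip": 100},
  {"xyz": [0,0,0],"roll": 0,"grip": 100},
  {"xyz": [0,0,0],"roll": 0,"grip": 100},
  {"xyz": [0,0,0],"roll": 0,"grip": 0},
])

```text
time_s: 3.62
position: [0.4422, -0.2285, 0.0138]
tcp_rot: [[-0.089, 0.996, 0.002], [0.996, 0.089, -0.002], [-0.002, 0.002, -1.0]]
force: [-0.2, 0.2, 0.4]
opening: 0.975
grasp_force: 0.0
```

Emit:
move_arm([
  {"xyz": [0,0,0],"roll": 0,"grip": 0},
  {"xyz": [0,0,0],"roll": 0,"grip": 0},
  {"xyz": [0,0,0],"roll": 0,"grip": 0},
  {"xyz": [0,0,0],"roll": 0,"grip": 0},
  {"xyz": [0,0,0],"roll": 0,"grip": 0},
])

```text
time_s: 4.03
position: [0.4418, -0.2272, 0.013]
tcp_rot: [[-0.09, 0.996, 0.001], [0.996, 0.09, -0.001], [-0.001, 0.001, -1.0]]
force: [0.4, 0.4, -0.0]
opening: 0.633
grasp_force: 0.0
```

Emit:
move_arm([
  {"xyz": [0,0,0],"roll": 0,"grip": 0},
  {"xyz": [0,0,0],"roll": 0,"grip": 0},
  {"xyz": [0,0,0],"roll": 0,"grip": 0},
  {"xyz": [0,0,0],"roll": 0,"grip": 0},
  {"xyz": [0,0,0],"roll": 0,"grip": 0},
])

```text
time_s: 4.45
position: [0.4419, -0.2273, 0.0127]
tcp_rot: [[-0.089, 0.996, 0.001], [0.996, 0.089, -0.0], [-0.0, 0.001, -1.0]]
force: [1.4, -0.1, 0.9]
opening: 0.452
grasp_force: 30.0
```

Emit:
move_arm([
  {"xyz": [0,0,-20],"roll": 0,"grip": 0},
  {"xyz": [0,0,-30],"roll": 0,"grip": 0},
  {"xyz": [0,0,-30],"roll": 0,"grip": 0},
  {"xyz": [11.2,10.2,0],"roll": 0,"grip": 0},
  {"xyz": [23,20.8,0],"roll": 0,"grip": 0},
])

```text
time_s: 4.87
position: [0.4694, -0.1927, 0.0941]
tcp_rot: [[-0.086, 0.996, 0.002], [0.996, 0.086, -0.003], [-0.003, 0.002, -1.0]]
force: [0.9, 0.3, -1.7]
opening: 0.453
grasp_force: 30.0
```

Emit:
move_arm([
  {"xyz": [27,24.4,0],"roll": 0,"grip": 0},
  {"xyz": [27,24.4,0],"roll": 0,"grip": 0},
  {"xyz": [27,24.4,0],"roll": 0,"grip": 0},
  {"xyz": [27,24.4,0],"roll": 0,"grip": 0},
  {"xyz": [27,24.4,0],"roll": 0,"grip": 0},
])

```text
time_s: 5.28
position: [0.5786, -0.0433, 0.0919]
tcp_rot: [[-0.09, 0.996, -0.002], [0.996, 0.09, 0.0], [0.0, -0.002, -1.0]]
force: [0.2, -0.2, -1.9]
opening: 0.45
grasp_force: 30.0
```

Emit:
move_arm([
  {"xyz": [27,24.4,0],"roll": 0,"grip": 0},
  {"xyz": [18,16.3,0],"roll": 0,"grip": 0},
  {"xyz": [9,8.1,0],"roll": 0,"grip": 0},
  {"xyz": [0,0,0],"roll": 0,"grip": 0},
  {"xyz": [0,0,0],"roll": 0,"grip": 0},
])

```text
time_s: 5.7
position: [0.6212, 0.013, 0.0918]
tcp_rot: [[-0.091, 0.996, -0.003], [0.996, 0.091, -0.0], [-0.0, -0.003, -1.0]]
force: [-0.7, -0.3, -2.1]
opening: 0.452
grasp_force: 30.0
```

```bash
python3 - <<'E'
from h import *
look("w2"); s=bot.read_state(); print(s["time_s"],s["position"],s["opening"],s["force"])
E
```

```text
top px [52. 58.] bbox [11 18 84 81] mid [0.4574 0.1189 0.0468] circ 0.4565 0.1187 r 0.0208 rgb [122.  68.   2.] tool mm [ 120.7 -153.1   45.5]
top px [ 77. 259.] bbox [ 42 229  70  61] mid [ 0.4577 -0.0006  0.0469] circ 0.4572 -0.0016 r 0.0207 rgb [ 7. 28.  9.] tool mm [   1.7 -163.5   45.4]
white px [271. 111.] bbox [263   0  16 229] mid [0.5771 0.0969 0.0137] circ 0.578 0.0967 r 0.0723 rgb [173. 172. 167.] tool mm [ 88.2 -35.7  78.2]
white px [394. 112.] bbox [386   0  18 234] mid [0.6589 0.103  0.0136] circ 0.658 0.102 r 0.0743 rgb [179. 179. 174.] tool mm [86.9 46.2 78.1]
white px [626.   8.] bbox [611   0  29  19] mid [0.7829 0.1791 0.0256] circ 0.7832 0.1786 r 0.0099 rgb [112. 115. 112.] tool mm [151.6 176.5  65.6]
white px [618.  54.] bbox [594  29  46  50] mid [0.7864 0.1551 0.0257] circ 0.7859 0.1546 r 0.0174 rgb [113. 116. 112.] tool mm [127.4 177.8  65.6]
white px [332. 121.] bbox [288  74  90  95] mid [0.6182 0.1011 0.0149] circ 0.6182 0.1013 r 0.0306 rgb [184. 185. 170.] tool mm [88.7  5.6 76.9]
white px [602. 110.] bbox [578  88  50  45] mid [0.7868 0.1231 0.0257] circ 0.7868 0.123 r 0.0172 rgb [114. 116. 113.] tool mm [ 95.5 175.4  65.6]
white px [329. 224.] bbox [295 210  70  27] mid [0.6237 0.0322 0.015 ] circ 0.6235 0.0265 r 0.0257 rgb [168. 169. 153.] tool mm [19.6  4.8 76.8]
white px [337. 364.] bbox [302 348  63  26] mid [ 0.6365 -0.082   0.0152] circ 0.636 -0.0773 r 0.0262 rgb [126. 127. 113.] tool mm [-95.3   7.4  76.7]
5.75 [0.62084373 0.01232244 0.09183261] 0.44978085777725196 [-1.28374386e-03 -2.39511622e-01 -1.58174797e+00]
```

Emit:
move_arm([
  {"xyz": [0.6,2.2,20],"roll": 0,"grip": 0},
  {"xyz": [0,0,24],"roll": 0,"grip": 0},
  {"xyz": [0,0,12],"roll": 0,"grip": 0},
  {"xyz": [0,0,8],"roll": 0,"grip": 0},
  {"xyz": [0,0,0],"roll": 0,"grip": 0},
])

```text
time_s: 6.17
position: [0.6229, 0.0128, 0.0272]
tcp_rot: [[-0.088, 0.996, -0.004], [0.996, 0.088, 0.0], [0.001, -0.004, -1.0]]
force: [0.3, -0.4, -0.8]
opening: 0.454
grasp_force: 30.0
```

Emit:
move_arm([
  {"xyz": [0,0,0],"roll": 0,"grip": 0},
])

```text
time_s: 6.25
position: [0.6243, 0.0131, 0.0285]
tcp_rot: [[-0.088, 0.996, -0.001], [0.996, 0.088, 0.0], [0.0, -0.001, -1.0]]
force: [-0.2, 0.5, -0.8]
opening: 0.451
grasp_force: 30.0
```

Emit:
move_arm([
  {"xyz": [0,0,0.8],"roll": 0,"grip": 0},
  {"xyz": [0,0,0],"roll": 0,"grip": 100},
  {"xyz": [0,0,0],"roll": 0,"grip": 100},
  {"xyz": [0,0,0],"roll": 0,"grip": 100},
  {"xyz": [0,0,0],"roll": 0,"grip": 100},
])

```text
time_s: 6.67
position: [0.6251, 0.014, 0.0284]
tcp_rot: [[-0.09, 0.996, 0.001], [0.996, 0.09, -0.0], [-0.0, 0.001, -1.0]]
force: [0.1, -1.0, -0.2]
opening: 0.672
grasp_force: 0.0
```

Emit:
move_arm([
  {"xyz": [0,0,0],"roll": 0,"grip": 100},
  {"xyz": [0,0,0],"roll": 0,"grip": 100},
  {"xyz": [0,0,-15],"roll": 0,"grip": 100},
  {"xyz": [0,0,-35],"roll": 0,"grip": 100},
  {"xyz": [0,0,-35],"roll": 0,"grip": 100},
])

```text
time_s: 7.08
position: [0.6231, 0.0142, 0.112]
tcp_rot: [[-0.089, 0.996, -0.005], [0.996, 0.089, 0.001], [0.001, -0.005, -1.0]]
force: [0.2, -1.3, 0.5]
opening: 0.982
grasp_force: 0.0
```

Emit:
move_arm([
  {"xyz": [-14,-25,0],"roll": 0,"grip": 100},
  {"xyz": [-17,-31,0],"roll": 0,"grip": 100},
  {"xyz": [-17,-31,0],"roll": 0,"grip": 100},
  {"xyz": [-17,-31,0],"roll": 0,"grip": 100},
  {"xyz": [-17,-31,0],"roll": 0,"grip": 100},
])

```text
time_s: 7.5
position: [0.4824, -0.0815, 0.1131]
tcp_rot: [[-0.09, 0.996, 0.001], [0.996, 0.09, -0.0], [-0.001, 0.001, -1.0]]
force: [-0.1, -0.6, 0.7]
opening: 1.0
grasp_force: 0.0
```

Emit:
move_arm([
  {"xyz": [-16.4,-30.3,0],"roll": 0,"grip": 100},
  {"xyz": [-16.5,-29,0],"roll": 0,"grip": 100},
  {"xyz": [0,0,0],"roll": 0,"grip": 100},
  {"xyz": [0,0,0],"roll": 0,"grip": 100},
])

```text
time_s: 7.83
position: [0.4265, -0.1198, 0.113]
tcp_rot: [[-0.086, 0.996, -0.0], [0.996, 0.086, 0.0], [0.0, -0.0, -1.0]]
force: [0.7, -1.0, 0.1]
opening: 1.002
grasp_force: 0.0
```

```bash
python3 - <<'E'
from h import *
look("w3"); s=bot.read_state(); print(s["time_s"],s["position"],s["opening"],s["force"])
E
```

```text
top px [389.  76.] bbox [357  40  65  72] mid [ 0.4577 -0.0014  0.0467] circ 0.458 -0.001 r 0.02 rgb [30. 67. 34.] tool mm [115.3  39.9  66.3]
top px [630.  81.] bbox [616  48  24  62] mid [0.613  0.012  0.0438] circ 0.6194 0.0129 r 0.0188 rgb [41. 65.  6.] tool mm [115.  195.8  69.4]
top px [247. 122.] bbox [217  90  63  65] mid [ 0.3713 -0.0365  0.0467] circ 0.3709 -0.0363 r 0.0201 rgb [88.  8.  6.] tool mm [ 87.9 -49.2  66.3]
top px [451. 193.] bbox [421 164  62  59] mid [ 0.5109 -0.0696  0.0468] circ 0.5113 -0.0703 r 0.0203 rgb [152.  11.   6.] tool mm [42.7 86.9 66.3]
top px [188. 209.] bbox [158 181  61  57] mid [ 0.3315 -0.0967  0.0468] circ 0.3309 -0.0971 r 0.0201 rgb [109.  58.  70.] tool mm [ 31.4 -94.2  66.2]
top px [324. 249.] bbox [297 222  55  55] mid [ 0.4279 -0.1174  0.0469] circ 0.4279 -0.1182 r 0.0201 rgb [ 95. 104.  57.] tool mm [ 2.3  0.1 66.2]
white px [554. 138.] bbox [527   0  54 287] mid [ 0.592  -0.0404  0.0138] circ 0.5922 -0.041 r 0.104 rgb [157. 155. 150.] tool mm [ 64.7 170.3  99.5]
white px [601.  86.] bbox [575  37  65  92] mid [0.6199 0.0135 0.0149] circ 0.6244 0.0141 r 0.0309 rgb [152. 154. 138.] tool mm [115.9 202.8  98.4]
white px [596. 194.] bbox [557 156  80  78] mid [ 0.6338 -0.0648  0.0151] circ 0.6347 -0.0654 r 0.0316 rgb [169. 171. 154.] tool mm [ 36.8 209.8  98.2]
white px [579. 280.] bbox [551 271  56  16] mid [ 0.6425 -0.1342  0.0152] circ 0.6432 -0.138 r 0.0238 rgb [165. 167. 151.] tool mm [-33.2 212.3  98.1]
7.8833 [ 0.4279453  -0.11970488  0.1130671 ] 0.9990562567016026 [ 0.25670424 -0.07901652 -0.08583691]
```

View pics/w3.png

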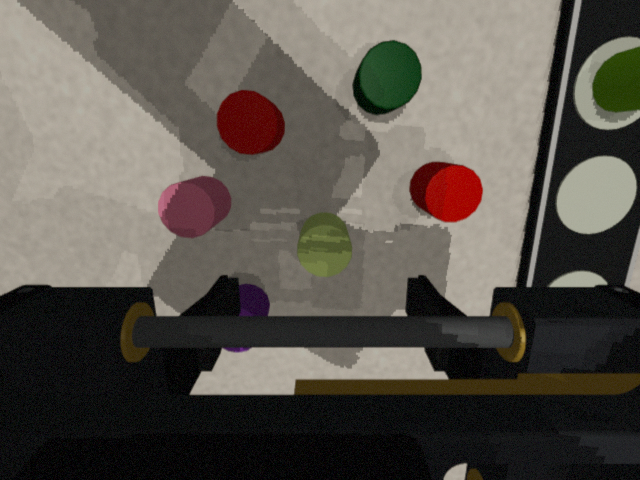

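Bright green stands centred on its mark at (601,86), and pale is directly beneath the gripper at (324,249) with clear finger room. Grasping pale next.

Emit:
move_arm([
  {"xyz": [0.5,0,25],"roll": 0,"grip": 100},
  {"xyz": [0,0,35],"roll": 0,"grip": 100},
  {"xyz": [0,0,25],"roll": 0,"grip": 100},
  {"xyz": [0,0,15],"roll": 0,"grip": 100},
  {"xyz": [0,0,0],"roll": 0,"grip": 60},
])

```text
time_s: 8.3
position: [0.4277, -0.1175, 0.0101]
tcp_rot: [[-0.091, 0.996, -0.003], [0.996, 0.091, 0.002], [0.002, -0.003, -1.0]]
force: [-0.5, 0.8, -0.0]
opening: 0.974
grasp_force: 0.0
```

Emit:
move_arm([
  {"xyz": [0,0,0],"roll": 0,"grip": 0},
  {"xyz": [0,0,0],"roll": 0,"grip": 0},
  {"xyz": [0,0,0],"roll": 0,"grip": 0},
  {"xyz": [0,0,0],"roll": 0,"grip": 0},
  {"xyz": [0,0,0],"roll": 0,"grip": 0},
])

```text
time_s: 8.72
position: [0.4281, -0.1189, 0.0137]
tcp_rot: [[-0.09, 0.996, 0.002], [0.996, 0.09, -0.001], [-0.001, 0.002, -1.0]]
force: [0.5, -0.1, -0.0]
opening: 0.634
grasp_force: 0.0
```

Emit:
move_arm([
  {"xyz": [0,0,0],"roll": 0,"grip": 0},
  {"xyz": [0,0,0],"roll": 0,"grip": 0},
  {"xyz": [0,0,0],"roll": 0,"grip": 0},
  {"xyz": [0,0,0],"roll": 0,"grip": 0},
])

```text
time_s: 9.05
position: [0.4277, -0.1188, 0.0132]
tcp_rot: [[-0.089, 0.996, 0.001], [0.996, 0.089, -0.0], [-0.0, 0.001, -1.0]]
force: [0.8, 0.8, 4.3]
opening: 0.451
grasp_force: 30.0
```

Emit:
move_arm([
  {"xyz": [0,0,-20],"roll": 0,"grip": 0},
  {"xyz": [0,0,-30],"roll": 0,"grip": 0},
  {"xyz": [0,0,-30],"roll": 0,"grip": 0},
  {"xyz": [10.1,10.5,0],"roll": 0,"grip": 0},
  {"xyz": [20.3,20.9,0],"roll": 0,"grip": 0},
])

```text
time_s: 9.47
position: [0.4558, -0.0869, 0.0943]
tcp_rot: [[-0.086, 0.996, 0.002], [0.996, 0.086, -0.001], [-0.002, 0.001, -1.0]]
force: [-0.3, -0.1, -2.1]
opening: 0.454
grasp_force: 30.0
```

Emit:
move_arm([
  {"xyz": [24.3,25.1,0],"roll": 0,"grip": 0},
  {"xyz": [24.3,25.1,0],"roll": 0,"grip": 0},
  {"xyz": [24.3,25.1,0],"roll": 0,"grip": 0},
  {"xyz": [24.3,25.1,0],"roll": 0,"grip": 0},
  {"xyz": [24.3,25.1,0],"roll": 0,"grip": 0},
])

```text
time_s: 9.88
position: [0.5702, 0.0483, 0.0922]
tcp_rot: [[-0.09, 0.996, -0.002], [0.996, 0.09, 0.0], [0.0, -0.002, -1.0]]
force: [0.5, -0.5, -0.8]
opening: 0.453
grasp_force: 30.0
```

Emit:
move_arm([
  {"xyz": [24.3,25.1,0],"roll": 0,"grip": 0},
  {"xyz": [16.2,16.7,0],"roll": 0,"grip": 0},
  {"xyz": [10.1,10.5,0],"roll": 0,"grip": 0},
  {"xyz": [0,0,0],"roll": 0,"grip": 0},
  {"xyz": [0,0,0],"roll": 0,"grip": 0},
])

```text
time_s: 10.3
position: [0.6168, 0.1023, 0.0918]
tcp_rot: [[-0.091, 0.996, -0.002], [0.996, 0.091, -0.0], [-0.0, -0.002, -1.0]]
force: [-0.3, -1.1, -1.4]
opening: 0.453
grasp_force: 30.0
```

```bash
python3 - <<'E'
from h import *
import time
l=[]
for i in range(3):
    s=bot.read_state(); l.append(s["position"]); bot.capture("wrist")
print(s["time_s"],np.round(l,4))
E
```

```text
10.4 [[0.6168 0.1023 0.0918]
 [0.6162 0.1016 0.0918]
 [0.6161 0.1011 0.092 ]]
```

Shift about +1.7 mm in x and lower onto the mark.

Emit:
move_arm([
  {"xyz": [-0.3,1.8,20],"roll": 0,"grip": 0},
  {"xyz": [0,0,24],"roll": 0,"grip": 0},
  {"xyz": [0,0,12],"roll": 0,"grip": 0},
  {"xyz": [0,0,8],"roll": 0,"grip": 0},
  {"xyz": [0,0,0],"roll": 0,"grip": 0},
])

```text
time_s: 10.87
position: [0.6182, 0.1009, 0.0276]
tcp_rot: [[-0.088, 0.996, -0.003], [0.996, 0.088, -0.0], [0.0, -0.003, -1.0]]
force: [-0.2, -0.5, -1.7]
opening: 0.454
grasp_force: 30.0
```

Emit:
move_arm([
  {"xyz": [0,0,0.5],"roll": 0,"grip": 0},
  {"xyz": [0,0,0],"roll": 0,"grip": 0},
])

```text
time_s: 11.03
position: [0.6199, 0.1014, 0.0287]
tcp_rot: [[-0.089, 0.996, 0.001], [0.996, 0.089, 0.0], [-0.0, 0.001, -1.0]]
force: [0.6, -0.6, -1.2]
opening: 0.447
grasp_force: 30.0
```

Emit:
move_arm([
  {"xyz": [0,0,0.5],"roll": 0,"grip": 0},
  {"xyz": [0,0,0],"roll": 0,"grip": 100},
  {"xyz": [0,0,0],"roll": 0,"grip": 100},
  {"xyz": [0,0,0],"roll": 0,"grip": 100},
  {"xyz": [0,0,0],"roll": 0,"grip": 100},
])

```text
time_s: 11.45
position: [0.6199, 0.1017, 0.0282]
tcp_rot: [[-0.089, 0.996, 0.001], [0.996, 0.089, -0.0], [-0.0, 0.001, -1.0]]
force: [0.1, -1.0, 0.1]
opening: 0.669
grasp_force: 0.0
```

Emit:
move_arm([
  {"xyz": [0,0,0],"roll": 0,"grip": 100},
  {"xyz": [0,0,0],"roll": 0,"grip": 100},
  {"xyz": [0,0,-15],"roll": 0,"grip": 100},
  {"xyz": [0,0,-35],"roll": 0,"grip": 100},
  {"xyz": [0,0,-35],"roll": 0,"grip": 100},
])

```text
time_s: 11.87
position: [0.6179, 0.1017, 0.1119]
tcp_rot: [[-0.089, 0.996, -0.005], [0.996, 0.089, 0.0], [0.001, -0.005, -1.0]]
force: [1.1, -0.1, 0.2]
opening: 0.979
grasp_force: 0.0
```

Emit:
move_arm([
  {"xyz": [16.3,-22.3,0],"roll": 0,"grip": 100},
  {"xyz": [16.3,-22.3,0],"roll": 0,"grip": 100},
  {"xyz": [16.3,-22.3,0],"roll": 0,"grip": 100},
  {"xyz": [16.3,-22.3,0],"roll": 0,"grip": 100},
  {"xyz": [16.3,-22.3,0],"roll": 0,"grip": 100},
])

```text
time_s: 12.28
position: [0.5001, 0.1733, 0.113]
tcp_rot: [[-0.089, 0.996, 0.0], [0.996, 0.089, 0.0], [0.0, 0.0, -1.0]]
force: [-0.4, 0.4, -0.5]
opening: 1.001
grasp_force: 0.0
```

Emit:
move_arm([
  {"xyz": [16.3,-22.3,0],"roll": 0,"grip": 100},
  {"xyz": [16.3,-22.3,0],"roll": 0,"grip": 100},
  {"xyz": [16.3,-22.3,0],"roll": 0,"grip": 100},
  {"xyz": [0,0,0],"roll": 0,"grip": 100},
  {"xyz": [0,0,0],"roll": 0,"grip": 100},
])

```text
time_s: 12.7
position: [0.4289, 0.2162, 0.1129]
tcp_rot: [[-0.092, 0.996, -0.001], [0.996, 0.092, -0.0], [-0.0, -0.001, -1.0]]
force: [0.3, -0.8, -0.5]
opening: 1.001
grasp_force: 0.0
```

```bash
python3 - <<'E'
from h import *
look("w4"); s=bot.read_state(); print(s["time_s"],s["position"],s["opening"],s["force"])
E
```

```text
top px [527.  26.] bbox [472   0 129  66] mid [0.5316 0.364  0.0741] circ 0.5322 0.3723 r 0.026 rgb [ 91. 101.  84.] tool mm [138.3 113.9  39.1]
top px [325. 250.] bbox [298 222  55  56] mid [0.4313 0.2178 0.047 ] circ 0.4315 0.2171 r 0.02 rgb [16. 61. 10.] tool mm [ 1.8  0.7 66.1]
top px [347. 364.] bbox [323 348  50  32] mid [0.458  0.1256 0.047 ] circ 0.4582 0.121 r 0.0199 rgb [81. 43.  2.] tool mm [-92.5  18.9  66.1]
12.75 [0.43068094 0.21595791 0.1130651 ] 1.0005846286531643 [ 0.22692979  1.21262707 -0.43760581]
```

Emit:
move_arm([
  {"xyz": [0.5,0.3,25],"roll": 0,"grip": 100},
  {"xyz": [0,0,35],"roll": 0,"grip": 100},
  {"xyz": [0,0,25],"roll": 0,"grip": 100},
  {"xyz": [0,0,15],"roll": 0,"grip": 100},
  {"xyz": [0,0,0],"roll": 0,"grip": 60},
])

```text
time_s: 13.17
position: [0.4306, 0.2151, 0.01]
tcp_rot: [[-0.088, 0.996, -0.004], [0.996, 0.088, -0.001], [-0.001, -0.004, -1.0]]
force: [-0.7, 1.0, 0.4]
opening: 0.978
grasp_force: 0.0
```

Emit:
move_arm([
  {"xyz": [0,0,0],"roll": 0,"grip": 0},
  {"xyz": [0,0,0],"roll": 0,"grip": 0},
  {"xyz": [0,0,0],"roll": 0,"grip": 0},
  {"xyz": [0,0,0],"roll": 0,"grip": 0},
  {"xyz": [0,0,0],"roll": 0,"grip": 0},
])

```text
time_s: 13.58
position: [0.4312, 0.2163, 0.0138]
tcp_rot: [[-0.089, 0.996, 0.002], [0.996, 0.089, 0.001], [0.0, 0.002, -1.0]]
force: [0.5, 0.2, 0.2]
opening: 0.629
grasp_force: 0.0
```

Emit:
move_arm([
  {"xyz": [0,0,0],"roll": 0,"grip": 0},
  {"xyz": [0,0,0],"roll": 0,"grip": 0},
  {"xyz": [0,0,0],"roll": 0,"grip": 0},
  {"xyz": [0,0,0],"roll": 0,"grip": 0},
])

```text
time_s: 13.92
position: [0.4306, 0.2162, 0.0132]
tcp_rot: [[-0.09, 0.996, 0.001], [0.996, 0.09, 0.0], [0.0, 0.001, -1.0]]
force: [-1.0, -0.8, 4.1]
opening: 0.45
grasp_force: 30.0
```

Emit:
move_arm([
  {"xyz": [0,0,-20],"roll": 0,"grip": 0},
  {"xyz": [0,0,-30],"roll": 0,"grip": 0},
  {"xyz": [0,0,-30],"roll": 0,"grip": 0},
  {"xyz": [-12,7,0],"roll": 0,"grip": 0},
  {"xyz": [-24,14.1,0],"roll": 0,"grip": 0},
])

```text
time_s: 14.33
position: [0.4535, 0.1836, 0.0943]
tcp_rot: [[-0.093, 0.996, 0.001], [0.996, 0.093, 0.001], [0.001, 0.001, -1.0]]
force: [-0.2, 0.1, -1.8]
opening: 0.45
grasp_force: 30.0
```

Emit:
move_arm([
  {"xyz": [-30,17.6,0],"roll": 0,"grip": 0},
  {"xyz": [-30,17.6,0],"roll": 0,"grip": 0},
  {"xyz": [-30,17.6,0],"roll": 0,"grip": 0},
  {"xyz": [-30,17.6,0],"roll": 0,"grip": 0},
  {"xyz": [-30,17.6,0],"roll": 0,"grip": 0},
])

```text
time_s: 14.75
position: [0.5559, 0.0392, 0.0923]
tcp_rot: [[-0.089, 0.996, -0.001], [0.996, 0.089, 0.0], [0.0, -0.001, -1.0]]
force: [0.7, 0.5, -1.5]
opening: 0.452
grasp_force: 30.0
```

Emit:
move_arm([
  {"xyz": [-30,17.6,0],"roll": 0,"grip": 0},
  {"xyz": [-30,17.6,0],"roll": 0,"grip": 0},
  {"xyz": [-27,15.8,0],"roll": 0,"grip": 0},
  {"xyz": [-18,10.5,0],"roll": 0,"grip": 0},
  {"xyz": [-9,5.3,0],"roll": 0,"grip": 0},
])

```text
time_s: 15.17
position: [0.6342, -0.07, 0.0923]
tcp_rot: [[-0.087, 0.996, 0.002], [0.996, 0.087, -0.001], [-0.001, 0.002, -1.0]]
force: [-0.6, -0.3, -1.9]
opening: 0.45
grasp_force: 30.0
```

Emit:
move_arm([
  {"xyz": [0,0,0],"roll": 0,"grip": 0},
  {"xyz": [0,0,0],"roll": 0,"grip": 0},
  {"xyz": [0,0,0],"roll": 0,"grip": 0},
])

```text
time_s: 15.42
position: [0.6306, -0.0652, 0.0922]
tcp_rot: [[-0.09, 0.996, -0.003], [0.996, 0.09, 0.001], [0.002, -0.003, -1.0]]
force: [-0.6, -0.0, -1.6]
opening: 0.452
grasp_force: 30.0
```

```bash
python3 - <<'E'
from h import *
look("w5"); s=bot.read_state(); print(s["time_s"],s["position"],s["opening"],s["force"])
E
```

```text
top px [331.   3.] bbox [309   0  44  10] mid [0.6201 0.0843 0.0416] circ 0.6201 0.0863 r 0.012 rgb [87. 96. 52.] tool mm [149.6   3.1  50.9]
top px [326. 134.] bbox [290  97  72  75] mid [0.624  0.0145 0.0609] circ 0.6241 0.0146 r 0.02 rgb [140. 184.  55.] tool mm [79.8  0.7 31.5]
top px [ 47. 135.] bbox [  8 101  80  70] mid [ 0.4582 -0.0008  0.0468] circ 0.4576 -0.0009 r 0.0209 rgb [ 7. 32. 10.] tool mm [  79.6 -165.8   46.1]
top px [143. 252.] bbox [110 222  68  61] mid [ 0.5117 -0.0694  0.0469] circ 0.511 -0.0702 r 0.0203 rgb [107.  10.   7.] tool mm [   6.4 -118.8   45.7]
white px [268. 105.] bbox [260   0  16 217] mid [0.5846 0.0242 0.0137] circ 0.5845 0.0235 r 0.068 rgb [182. 181. 176.] tool mm [ 92.9 -37.6  78.8]
white px [330.  21.] bbox [283   0  95  42] mid [0.6195 0.0843 0.0149] circ 0.6193 0.0948 r 0.029 rgb [169. 170. 156.] tool mm [149.7   2.6  77.7]
white px [391. 112.] bbox [383   0  17 234] mid [0.6668 0.0255 0.0138] circ 0.6665 0.0246 r 0.0744 rgb [186. 187. 182.] tool mm [86.8 44.4 78.6]
white px [321. 142.] bbox [280  91  89  93] mid [0.6235 0.0132 0.015 ] circ 0.6235 0.0132 r 0.0306 rgb [178. 179. 164.] tool mm [78.4  0.1 77.5]
white px [332. 223.] bbox [297 210  68  28] mid [ 0.6341 -0.0445  0.0151] circ 0.634 -0.0495 r 0.0252 rgb [176. 176. 161.] tool mm [20.1  5.4 77.3]
white px [332. 367.] bbox [293 348  73  31] mid [ 0.6437 -0.163   0.0153] circ 0.6435 -0.1579 r 0.0298 rgb [138. 139. 124.] tool mm [-98.8   4.3  76.9]
15.4667 [ 0.63071339 -0.06505845  0.09234071] 0.45607031153930633 [ 0.43380964 -1.30963343 -0.80375511]
```

View pics/w5.png

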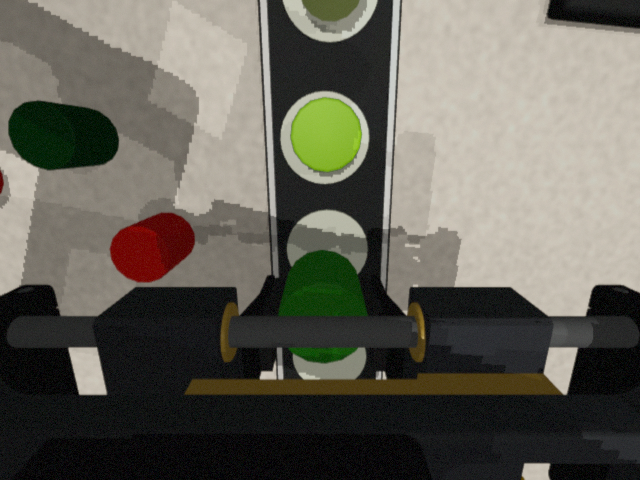

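Bright stands centred at (326,134); the mid green hangs over its mark. Lowering it.

Emit:
move_arm([
  {"xyz": [-1.4,1.6,20],"roll": 0,"grip": 0},
  {"xyz": [0,0,24],"roll": 0,"grip": 0},
  {"xyz": [0,0,12],"roll": 0,"grip": 0},
  {"xyz": [0,0,8],"roll": 0,"grip": 0},
  {"xyz": [0,0,0],"roll": 0,"grip": 0},
])

```text
time_s: 15.88
position: [0.6328, -0.067, 0.0277]
tcp_rot: [[-0.09, 0.996, -0.003], [0.996, 0.09, 0.001], [0.001, -0.003, -1.0]]
force: [-0.4, 0.7, -1.0]
opening: 0.452
grasp_force: 30.0
```

Emit:
move_arm([
  {"xyz": [0,0,0.8],"roll": 0,"grip": 0},
  {"xyz": [0,0,0],"roll": 0,"grip": 0},
])

```text
time_s: 16.05
position: [0.6345, -0.0679, 0.0284]
tcp_rot: [[-0.09, 0.996, 0.001], [0.996, 0.09, -0.0], [-0.0, 0.001, -1.0]]
force: [-0.0, -0.5, -1.6]
opening: 0.453
grasp_force: 30.0
```

Emit:
move_arm([
  {"xyz": [0.5,-1,0.4],"roll": 0,"grip": 0},
  {"xyz": [0,0,0],"roll": 0,"grip": 100},
  {"xyz": [0,0,0],"roll": 0,"grip": 100},
  {"xyz": [0,0,0],"roll": 0,"grip": 100},
  {"xyz": [0,0,0],"roll": 0,"grip": 100},
])

```text
time_s: 16.47
position: [0.6334, -0.0679, 0.0279]
tcp_rot: [[-0.089, 0.996, 0.001], [0.996, 0.089, -0.0], [-0.0, 0.001, -1.0]]
force: [-1.1, -0.4, 0.2]
opening: 0.671
grasp_force: 0.0
```

Emit:
move_arm([
  {"xyz": [0,0,0],"roll": 0,"grip": 100},
  {"xyz": [0,0,0],"roll": 0,"grip": 100},
  {"xyz": [0,0,-15],"roll": 0,"grip": 100},
  {"xyz": [0,0,-35],"roll": 0,"grip": 100},
  {"xyz": [0,0,-35],"roll": 0,"grip": 100},
])

```text
time_s: 16.88
position: [0.6316, -0.0674, 0.1117]
tcp_rot: [[-0.089, 0.996, -0.005], [0.996, 0.089, 0.001], [0.002, -0.005, -1.0]]
force: [0.5, -0.4, 0.1]
opening: 0.982
grasp_force: 0.0
```

Emit:
move_arm([
  {"xyz": [13.6,-28.3,0],"roll": 0,"grip": 100},
  {"xyz": [13.6,-28.3,0],"roll": 0,"grip": 100},
  {"xyz": [13.6,-28.3,0],"roll": 0,"grip": 100},
  {"xyz": [13.6,-28.3,0],"roll": 0,"grip": 100},
  {"xyz": [13.6,-28.3,0],"roll": 0,"grip": 100},
])

```text
time_s: 17.3
position: [0.4848, -0.0123, 0.1129]
tcp_rot: [[-0.089, 0.996, 0.001], [0.996, 0.089, -0.0], [-0.0, 0.001, -1.0]]
force: [0.3, -0.6, 0.1]
opening: 0.999
grasp_force: 0.0
```

Emit:
move_arm([
  {"xyz": [13.6,-28.3,0],"roll": 0,"grip": 100},
  {"xyz": [0,0,0],"roll": 0,"grip": 100},
  {"xyz": [0,0,0],"roll": 0,"grip": 100},
  {"xyz": [0,0,0],"roll": 0,"grip": 100},
])

```text
time_s: 17.63
position: [0.4581, -0.0021, 0.113]
tcp_rot: [[-0.089, 0.996, 0.003], [0.996, 0.089, -0.001], [-0.001, 0.003, -1.0]]
force: [-0.0, -0.7, -0.2]
opening: 1.001
grasp_force: 0.0
```

```bash
python3 - <<'E'
from h import *
look("w6"); s=bot.read_state(); print(s["time_s"],s["position"],s["opening"],s["force"])
E
```

```text
top px [339.  65.] bbox [307  29  65  73] mid [0.4571 0.119  0.0466] circ 0.457 0.1197 r 0.0203 rgb [166. 109.  10.] tool mm [121.    9.   66.3]
top px [594. 119.] bbox [547  85  93  69] mid [0.618  0.1014 0.0602] circ 0.6187 0.1016 r 0.0205 rgb [144. 156.  92.] tool mm [ 89.1 167.8  53.1]
top px [322. 249.] bbox [295 222  55  55] mid [ 4.575e-01 -4.000e-04  4.670e-02] circ 0.4574 -0.001 r 0.0201 rgb [ 9. 31. 11.] tool mm [ 2.1 -1.2 66.2]
top px [561. 252.] bbox [522 222  79  63] mid [0.623  0.0151 0.0603] circ 0.6237 0.0141 r 0.0206 rgb [ 90. 133.   5.] tool mm [  2.8 165.1  53.1]
top px [196. 279.] bbox [173 258  54  49] mid [ 0.3689 -0.0338  0.0468] circ 0.3703 -0.0363 r 0.0202 rgb [96.  8.  6.] tool mm [-23.3 -92.4  65.9]
top px [382. 354.] bbox [360 348  46  16] mid [ 0.5114 -0.0814  0.0469] circ 0.5114 -0.0762 r 0.0176 rgb [136.  15.  11.] tool mm [-83.4  45.3  66.2]
white px [500. 112.] bbox [484  11  32 207] mid [0.5778 0.099  0.0135] circ 0.5787 0.099 r 0.0712 rgb [166. 164. 159.] tool mm [ 90.4 127.3  99.8]
white px [627.  49.] bbox [617  11  21  74] mid [0.6554 0.1544 0.0133] circ 0.6537 0.1542 r 0.0229 rgb [160. 158. 151.] tool mm [138.6 209.6 100.1]
white px [541. 122.] bbox [514  79  72  87] mid [0.6139 0.1017 0.0147] circ 0.6194 0.1012 r 0.0311 rgb [160. 161. 145.] tool mm [ 89.8 163.6  98.6]
white px [595. 191.] bbox [585 153  22  78] mid [0.6649 0.0548 0.0135] circ 0.6648 0.0547 r 0.03 rgb [161. 159. 153.] tool mm [ 38.7 210.2 100. ]
white px [518. 235.] bbox [493 204  72  72] mid [0.6193 0.0127 0.0148] circ 0.624 0.0131 r 0.0307 rgb [162. 163. 147.] tool mm [  0.8 161.   98.6]
white px [479. 267.] bbox [471 219  17  97] mid [ 0.5887 -0.0157  0.0137] circ 0.5881 -0.0156 r 0.0425 rgb [163. 161. 156.] tool mm [-24.8 128.   99.7]
17.6833 [ 0.45868547 -0.00231721  0.11293584] 1.0003251649224325 [ 0.9528127   0.52032957 -0.38356663]
```

Placed ones are well centred. Grasp dark.

Emit:
move_arm([
  {"xyz": [1.3,-0.8,25],"roll": 0,"grip": 100},
  {"xyz": [0,0,35],"roll": 0,"grip": 100},
  {"xyz": [0,0,25],"roll": 0,"grip": 100},
  {"xyz": [0,0,15],"roll": 0,"grip": 100},
  {"xyz": [0,0,0],"roll": 0,"grip": 60},
])

```text
time_s: 18.1
position: [0.4559, -0.0009, 0.0097]
tcp_rot: [[-0.089, 0.996, -0.004], [0.996, 0.089, 0.001], [0.001, -0.003, -1.0]]
force: [0.7, 0.1, 1.0]
opening: 0.974
grasp_force: 0.0
```

Emit:
move_arm([
  {"xyz": [0,0,0],"roll": 0,"grip": 0},
  {"xyz": [0,0,0],"roll": 0,"grip": 0},
  {"xyz": [0,0,0],"roll": 0,"grip": 0},
  {"xyz": [0,0,0],"roll": 0,"grip": 0},
  {"xyz": [0,0,0],"roll": 0,"grip": 0},
])

```text
time_s: 18.52
position: [0.4565, -0.0007, 0.0135]
tcp_rot: [[-0.089, 0.996, 0.002], [0.996, 0.089, -0.001], [-0.001, 0.002, -1.0]]
force: [0.1, -0.5, 0.4]
opening: 0.629
grasp_force: 0.0
```

Emit:
move_arm([
  {"xyz": [0,0,0],"roll": 0,"grip": 0},
  {"xyz": [0,0,0],"roll": 0,"grip": 0},
  {"xyz": [0,0,0],"roll": 0,"grip": 0},
  {"xyz": [0,0,0],"roll": 0,"grip": 0},
])

```text
time_s: 18.85
position: [0.4566, -0.0006, 0.013]
tcp_rot: [[-0.089, 0.996, 0.002], [0.996, 0.089, -0.0], [-0.001, 0.002, -1.0]]
force: [0.4, 1.1, 5.6]
opening: 0.454
grasp_force: 30.0
```

Emit:
move_arm([
  {"xyz": [0,0,-20],"roll": 0,"grip": 0},
  {"xyz": [0,0,-30],"roll": 0,"grip": 0},
  {"xyz": [0,0,-30],"roll": 0,"grip": 0},
  {"xyz": [-8.7,8.6,0],"roll": 0,"grip": 0},
  {"xyz": [-17.3,17.2,0],"roll": 0,"grip": 0},
])

```text
time_s: 19.27
position: [0.4814, -0.0226, 0.0936]
tcp_rot: [[-0.091, 0.996, -0.003], [0.996, 0.091, 0.001], [0.001, -0.003, -1.0]]
force: [-0.1, 0.6, -2.4]
opening: 0.455
grasp_force: 30.0
```

Emit:
move_arm([
  {"xyz": [-22.5,22.3,0],"roll": 0,"grip": 0},
  {"xyz": [-22.5,22.3,0],"roll": 0,"grip": 0},
  {"xyz": [-22.5,22.3,0],"roll": 0,"grip": 0},
  {"xyz": [-22.5,22.3,0],"roll": 0,"grip": 0},
  {"xyz": [-22.5,22.3,0],"roll": 0,"grip": 0},
])

```text
time_s: 19.68
position: [0.6051, -0.1272, 0.0911]
tcp_rot: [[-0.089, 0.996, -0.002], [0.996, 0.089, 0.001], [0.001, -0.002, -1.0]]
force: [0.2, 0.9, -2.1]
opening: 0.452
grasp_force: 30.0
```

Emit:
move_arm([
  {"xyz": [-17.3,17.2,0],"roll": 0,"grip": 0},
  {"xyz": [-10.4,10.3,0],"roll": 0,"grip": 0},
  {"xyz": [-6.9,6.9,0],"roll": 0,"grip": 0},
  {"xyz": [0,0,0],"roll": 0,"grip": 0},
  {"xyz": [0,0,0],"roll": 0,"grip": 0},
])

```text
time_s: 20.1
position: [0.641, -0.1571, 0.0913]
tcp_rot: [[-0.089, 0.996, -0.003], [0.996, 0.089, 0.001], [0.002, -0.003, -1.0]]
force: [-0.6, 0.1, -2.5]
opening: 0.451
grasp_force: 30.0
```

```bash
python3 - <<'E'
from h import *
look("w7"); s=bot.read_state(); print(s["time_s"],s["position"],s["opening"],s["force"])
E
```

```text
top px [115. 102.] bbox [77 66 78 73] mid [ 0.5108 -0.07    0.0469] circ 0.5105 -0.07 r 0.0202 rgb [110.  10.   7.] tool mm [  97.7 -121.3   45.1]
top px [323. 113.] bbox [287  74  73  79] mid [ 0.6314 -0.0661  0.061 ] circ 0.6315 -0.0661 r 0.02 rgb [ 76. 155.  59.] tool mm [90.7 -1.  30.6]
top px [535. 472.] bbox [521 464  28  16] mid [ 0.8182 -0.3083  0.0518] circ 0.8173 -0.3087 r 0.0118 rgb [69. 57. 15.] tool mm [-167.2  163.4   38.8]
white px [264.  97.] bbox [257   0  16 200] mid [ 0.5921 -0.0615  0.0138] circ 0.5915 -0.0618 r 0.0616 rgb [188. 186. 181.] tool mm [ 98.8 -39.5  78. ]
white px [320.  16.] bbox [276   0  91  35] mid [ 0.624  -0.006   0.0149] circ 0.6239 0.0021 r 0.0277 rgb [172. 173. 159.] tool mm [151.1  -2.8  76.9]
white px [388. 112.] bbox [381   0  17 234] mid [ 0.675  -0.0661  0.0137] circ 0.6765 -0.0666 r 0.0741 rgb [189. 190. 186.] tool mm [86.7 42.6 77.8]
white px [326. 120.] bbox [279  68  91  96] mid [ 0.632  -0.0647  0.015 ] circ 0.6319 -0.0648 r 0.0307 rgb [180. 181. 166.] tool mm [92.  -0.  76.7]
white px [331. 222.] bbox [296 210  69  27] mid [ 0.6435 -0.1351  0.0151] circ 0.6435 -0.1409 r 0.0252 rgb [161. 162. 147.] tool mm [20.9  5.1 76.4]
white px [351. 258.] bbox [329 245  38  28] mid [ 0.6581 -0.162   0.0151] circ 0.6578 -0.1614 r 0.0146 rgb [125. 127. 114.] tool mm [-7.3 17.3 76.2]
20.15 [ 0.64053864 -0.15646398  0.09143273] 0.45188885957291147 [ 0.38938203  0.94395528 -0.65420324]
```

Emit:
move_arm([
  {"xyz": [-1.2,1.0,20],"roll": 0,"grip": 0},
  {"xyz": [0,0,24],"roll": 0,"grip": 0},
  {"xyz": [0,0,12],"roll": 0,"grip": 0},
  {"xyz": [0,0,7.3],"roll": 0,"grip": 0},
  {"xyz": [0,0,0],"roll": 0,"grip": 0},
])

```text
time_s: 20.57
position: [0.6417, -0.1574, 0.028]
tcp_rot: [[-0.09, 0.996, -0.004], [0.996, 0.09, 0.002], [0.002, -0.004, -1.0]]
force: [0.6, 0.3, -2.2]
opening: 0.454
grasp_force: 30.0
```

Emit:
move_arm([
  {"xyz": [0,0,0.8],"roll": 0,"grip": 0},
  {"xyz": [0,0,0],"roll": 0,"grip": 0},
])

```text
time_s: 20.73
position: [0.6438, -0.1586, 0.0291]
tcp_rot: [[-0.09, 0.996, 0.001], [0.996, 0.09, -0.0], [-0.001, 0.001, -1.0]]
force: [0.4, 0.1, -1.8]
opening: 0.458
grasp_force: 30.0
```

Lower a little, release, lift clear and back away toward the robot so the top camera can see the row.

Emit:
move_arm([
  {"xyz": [0,0,0.8],"roll": 0,"grip": 0},
  {"xyz": [0,0,0],"roll": 0,"grip": 0},
  {"xyz": [0,0,0],"roll": 0,"grip": 100},
  {"xyz": [0,0,0],"roll": 0,"grip": 100},
  {"xyz": [0,0,0],"roll": 0,"grip": 100},
])

```text
time_s: 21.15
position: [0.6438, -0.1589, 0.0282]
tcp_rot: [[-0.089, 0.996, 0.001], [0.996, 0.089, -0.0], [-0.001, 0.001, -1.0]]
force: [-0.3, 0.3, 0.2]
opening: 0.599
grasp_force: 0.0
```

Emit:
move_arm([
  {"xyz": [0,0,0],"roll": 0,"grip": 100},
  {"xyz": [0,0,0],"roll": 0,"grip": 100},
  {"xyz": [0,0,0],"roll": 0,"grip": 100},
  {"xyz": [0,0,-15],"roll": 0,"grip": 100},
  {"xyz": [0,0,-35],"roll": 0,"grip": 100},
])

```text
time_s: 21.57
position: [0.6396, -0.1572, 0.0733]
tcp_rot: [[-0.089, 0.996, -0.01], [0.996, 0.089, 0.004], [0.005, -0.01, -1.0]]
force: [1.0, 0.0, -0.6]
opening: 0.958
grasp_force: 0.0
```

Emit:
move_arm([
  {"xyz": [0,0,-40],"roll": 0,"grip": 100},
  {"xyz": [0,0,-40],"roll": 0,"grip": 100},
  {"xyz": [-30,-15,0],"roll": 0,"grip": 100},
  {"xyz": [-30,-15,0],"roll": 0,"grip": 100},
  {"xyz": [-30,-15,0],"roll": 0,"grip": 100},
])

```text
time_s: 21.98
position: [0.6069, -0.2529, 0.1593]
tcp_rot: [[-0.092, 0.996, 0.002], [0.996, 0.092, -0.002], [-0.002, 0.002, -1.0]]
force: [-0.1, -1.0, -0.4]
opening: 1.004
grasp_force: 0.0
```

Emit:
move_arm([
  {"xyz": [-30,-15,0],"roll": 0,"grip": 100},
  {"xyz": [-30,-15,0],"roll": 0,"grip": 100},
  {"xyz": [-30,-15,0],"roll": 0,"grip": 100},
  {"xyz": [0,0,0],"roll": 0,"grip": 100},
  {"xyz": [0,0,0],"roll": 0,"grip": 100},
])

```text
time_s: 22.4
position: [0.5689, -0.348, 0.1576]
tcp_rot: [[-0.086, 0.996, 0.0], [0.996, 0.086, 0.0], [0.0, 0.0, -1.0]]
force: [-0.6, 0.7, 0.4]
opening: 0.999
grasp_force: 0.0
```

```bash
python3 - <<'E'
from h import *
p,d=bot.capture("top"); save("top1",p); P=cloud("top",d)
for lo,hi in ((.036,.052),(.052,.07)):
    n,L,st,ce=cv2.connectedComponentsWithStats(((P[...,2]>lo)&(P[...,2]<hi)&(d>0)).astype(np.uint8))
    for i in range(1,n):
        if 300<st[i,4]<900:
            w=P[L==i]; print(ce[i].round(),np.round((w.min(0)+w.max(0))/2,4),np.round(np.ptp(w,axis=0),3),p[L==i].mean(0).round())
s=bot.read_state(); print(s["time_s"],s["position"],s["opening"],s["force"],np.abs(s["qvel"]).max())
E
```

```text
[376. 230.] [ 0.5098 -0.0709  0.0429] [0.039 0.038 0.013] [189.  77.  71.]
[257. 265.] [0.4554 0.1194 0.0422] [0.038 0.039 0.012] [195. 131.  73.]
[353. 317.] [ 0.3714 -0.035   0.0433] [0.034 0.033 0.012] [104.  55.  51.]
[432. 145.] [ 0.6419 -0.1591  0.0574] [0.039 0.039 0.01 ] [64. 80. 61.]
[373. 153.] [ 0.6309 -0.0672  0.058 ] [0.038 0.038 0.011] [ 82. 139.  71.]
[322. 159.] [0.6227 0.0131 0.0581] [0.038 0.038 0.011] [138. 185.  79.]
[266. 163.] [0.6176 0.1013 0.0575] [0.039 0.039 0.011] [196. 199. 142.]
22.45 [ 0.56934183 -0.34633241  0.15747564] 0.9983210713286705 [ 0.20382275  0.40092353 -0.22887092] 2.1539912403812917
```

View pics/top1.png

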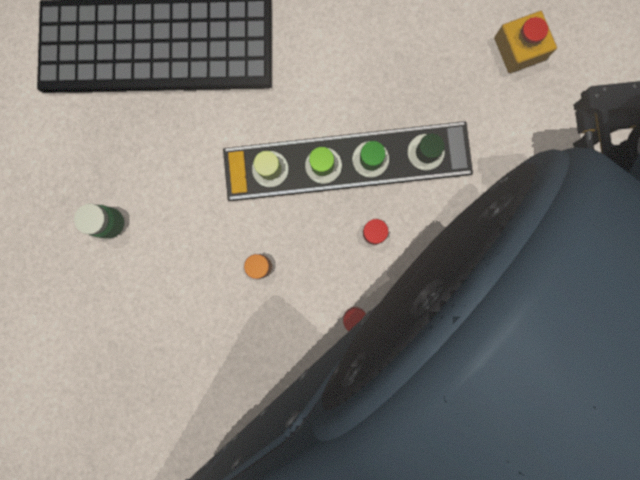

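The row reads pale (266,163), bright (322,159), mid (373,153), dark (432,145) from the yellow bar. All are upright and within about 2 mm of their marks, and amber at (257,265) has not moved.

```bash
python3 -c "
from rig import bot
print(bot.hand_in())"
```

```text
the job is handed in; nothing more can be done
None
```

The four green samples stand on the marks from palest at the yellow bar to darkest, each within about 2 mm of centre in the last top-camera picture; amber has not moved, the gripper is clear, and I handed the job in at about 22 s (no verdict came back).

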